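# Open the illuminator shutter and hold the filter cell home on its bayonet

## Robot

A 6-joint arm with a two-finger parallel gripper is mounted at the origin on a cart in front of the work surface, level with it; the furniture and walls round the work are solid. World frame = base frame: x ahead of the robot, y to its left, z up, the work surface at z = 0. Lengths are in m, angles in rad, forces in N, time in s.
With the tool pointing down it reaches from about 0.35 to 0.95 m from the base axis. Payload 17.4 kg.
Tool frame: the origin (TCP) lies midway between the tips of the shut fingers; the grasp point (between the pads) lies 19 mm behind it (arm.pinch_z is the distance from the TCP to the grasp point, in m); z points along the fingers, y is the line along which they close (so a half turn about z gives the same grasp; the last joint's range is limited). The gripper opens to 93 mm and grips with 3 to 60 N. Pads are 15 mm wide; open, the fingers measure 128 mm over their backs; the gripper's body (75 mm by 188 mm) begins 65 mm behind the grasp point.
Start: joints at [-1.218, 0.116, 1.442, -0, 1.584, -0.038], TCP at [0.257, -0.624, 0.219] pointing down, gripper open.
Joint ranges: [-2.83, 2.83], [-0.83, 2.19], [0.07, 2.5], [-1.14, 4.28], [0.01, 3], [-2.97, 2.97]. Speed limits (rad/s): [1.89, 1.89, 2.22, 3.14, 3.14, 3.14].

## Interface

Orientations are given as a unit quaternion [x, y, z, w].
In Python, from rig import read_state, viewer, arm gives the robot as it stands. The module is installed in compiled form; this text tells all that it offers.
- The arm moves only by the tool play_rows, never from a script. Its argument "targets" is one flat list of numbers, 7 for each row, row after row: the shift along the tool's x, y, z normalised to -1 to 1, where 1 is 200 mm, then the turn, a rotation vector about the tool's x, y, z normalised to -1 to 1, where 1 is 0.5 rad, then the closure, from 0 (fully open) to 1 (shut). A call has 1 to 20 rows; each row is the pose to reach, as a shift and turn from the pose commanded when the call began, along the tool's axes at that moment; what a row does not reach only later rows make up. A row lasts 1/10 s, in which the tool goes at most 50 mm and 8.59 degrees, less where a joint would pass 70% of its speed; a pose out of reach is approached as far as the arm can. A call with a number of a shift or a turn outside -1 to 1 is refused whole. A call with a gripper value outside its range is refused whole. The fingers move at their own pace and stop on an object; "force" is the grip in N (left out, the last holds). Time passes only in rows, so rows that repeat a pose let the fingers close. It gives the time, the measured TCP pose, the force, the opening and the grip force at its end, in the units of the state.
- read_state(): the state, without advancing time (a new reading comes with each control period).
- viewer.grab_frame(name): name is "scene" or "top" or "wrist"; returns a dict with "color" (384x512x3 uint8, blue, green, red), "K" (3x3 intrinsics, pixels), "cam_to_world" (4x4, takes a point from camera to world coordinates). Camera axes: x right, y down, z forward; pixel columns grow to the right and rows downward; lengths in m; the calibration is good to about 2 mm. The wrist camera is an equidistant fisheye: a pixel r from the principal point sees the ray r / f radians off the axis. A picture is of the moment at which its call begins. There is no depth.
- arm.job_done(): hands the job in; it is judged then, once.
The state is a dict: "t": time; "qpos": joint angles; "joint_velocities": joint speeds; "joint_torque": joint torques, N m; "tool_pos": TCP position; "eef_rot": TCP orientation; "wrist_force": force on the tool from outside, world axes, zero at the start; "wrist_torque": the same for the moment, N m; "finger_gap": opening from 0.0 (shut) to 1.0 (fully open); "grasp_force": force on a finger pad.
Only numpy, scipy, OpenCV 4.12 (cv2) and the standard library are available. Lean on these libraries where they do the work, as an engineer would, in place of code of your own. Each camera call takes 0.05 s, during which the arm holds its last target. There are 200 camera calls.

## Task

Throw the red-knobbed shutter lever of the gem illuminator into the notch with the yellow mark, so that the shutter clears the light port. Then pick up the knurled filter cell, set it upright over the port and turn it until one of its hidden keyways drops over the port's pin, never forcing it down on the pin, and push it fully home against the spring. Finish while still holding it pushed fully home, as the spring lifts it if you let go; leave the jar, the loupe and the tweezers alone.

Things in the scene. Friction and masses are not known exactly. Their poses are not given: they have to be found in the camera images.
- illuminator: Grey gem illuminator fixed to the bench, housing 40 mm high. Origin: on the bench, under the axis of the upright light port; z up. Housing: x -42 to 42 mm, y -42 to 90 mm, and a round part (50 mm radius about x 20, y 100). Shutter lever's vertical pivot: x 0, y 80 mm (hub 19 mm in diameter, to 96 mm high).
- port_top (a point): Centre of the top of the aluminium light port, a round upright spigot 29 mm in diameter with a chamfered top, 86 mm above the bench; z up. The brass spring ring round its foot is 49 mm in diameter, its top 58 mm above the bench.
- port_pin (a point): Point on the port's axis level with the middle of its pin, 62 mm above the bench. One steel pin, 5 mm square, stands 5.7 mm out of the port's side here; the direction in which it points differs every time, is not given by this entry, and is covered once the cell is on.
- shutter (a joint): Shutter lever angle, rad, grows clockwise seen from above. 0: handle along the illuminator's +y, cover disc over the port. 1.30: in the yellow-marked notch, towards the illuminator's +x, cover well clear beside the port. Hard stop at 1.55, past the notch. Only other notch at 0. Starts between 0 and 0.4; stays where it is left.
- lever_knob (a point): Centre of the top of the lever's upright red knob, a cylinder 14 mm in diameter, 40 mm tall (66 to 106 mm above the bench), 58 mm from the pivot; below it the handle bar. A sprung ball under the handle drops into a notch by itself from within about 0.08 rad; it takes about 3 N at the knob to leave a notch.
- shutter_cover (a point): Centre of the underside of the shutter's black cover disc, 36 mm in diameter, 4 mm thick, 90 mm above the bench, on an arm 80 mm from the pivot, opposite the handle. It turns with the lever. Over the port it blocks the filter cell.
- filter_cell: Loose dark knurled collar with amber glass in its top, 53 mm in diameter, 40 mm tall, 0.26 to 0.42 kg, standing on the bench. Origin: centre of its underside; z up. Bore 31.4 mm (1.2 mm play all round on the port). Resting on the pin, its underside is 58.5 mm above the bench; fully home (glass frame on the port's top) 50 mm.
- cell_keyways (a point): On the cell's axis, 6 mm above its underside, axes as the cell's. Inside, four keyways 8.6 mm wide, open at the bottom, lie at +x, +y, -x and -y; the lands between them begin at this height. A quarter turn at most meets the pin; a keyway accepts it within about 0.08 rad.
- spring_ring (a joint): How far the brass spring ring is pressed down, m: 0 free, 0.008 with the cell fully home. It pushes the cell up with 4.8 N (on the pin) to 9.6 N (home), more than the cell weighs, so the cell let go rests level on it at pin height. It slides straight up and down.
- jar: Amber jar with black lid, 48 mm in diameter, 57 mm tall; origin at the centre of its underside. A bystander.
- eye_loupe: Steel eye loupe, 22 mm in diameter, 14 mm tall; origin at the centre of its underside. A bystander.
- tweezers: Steel tweezers lying on the bench, 135 x 13 x 9 mm, long side along its x; origin at the centre of its underside. A bystander.

How it is judged:
On the way, in this order (a step that is already met when the one before it is completed fails the run):
1. the lever is in the notch with the yellow mark (value of joint shutter between 1.23 and 1.37 rad), for 0.2 s.
2. the lever is still there, and the filter cell, upright on the port, has dropped over the pin (all of step 1 and x of filter_cell in the frame of illuminator between -0.003 and 0.003 m and y of filter_cell in the frame of illuminator between -0.003 and 0.003 m and angle between filter_cell's own z axis and vertical below 0.08 rad and z of filter_cell in the frame of illuminator below 0.0555 m), for 0.2 s.
At the end, for the whole second after the job is handed in: The lever is in the yellow-marked notch (within 0.07 rad); the filter cell is on the port (within 3 mm of its axis each way, tilted less than 0.08 rad), pushed home to within 2 mm with the spring ring pressed down more than 6 mm, and the gripper is still holding it there (more than 2 N of contact) (all of step 1 and x of filter_cell in the frame of illuminator between -0.003 and 0.003 m and y of filter_cell in the frame of illuminator between -0.003 and 0.003 m and angle between filter_cell's own z axis and vertical below 0.08 rad and z of filter_cell in the frame of illuminator below 0.052 m and value of joint spring_ring above 0.006 m and contact force between the fingers and filter_cell above 2 N); the arm keeps its last pose, push and grip.
It fails at once if the jar is moved more than 30 mm (distance of jar from where it was at the start of the episode above 0.03 m).
It fails at once if the loupe is moved more than 30 mm (distance of eye_loupe from where it was at the start of the episode above 0.03 m).
It fails at once if the tweezers is moved more than 30 mm (distance of tweezers from where it was at the start of the episode above 0.03 m).
It fails at once if the filter cell is forced against the illuminator with more than 90 N (contact force between filter_cell and illuminator above 90 N).
It also fails if it takes over 67 s, if anything falls off the work surface, if the arm or the gripper's body presses on something with over 40 N, if the wrist force passes 120 N, or if a joint passes its speed limit or range.

## Working session

There is one attempt and no reset: what is moved stays moved. The work goes in short steps, Python scripts to look and compute and a tool call to move; the robot and the scene stay as the last step left them, time stands still between calls to the robot, and variables do not carry over. Pictures are saved under pics/ and viewed, at most 10 in all, crops included, and the job is handed in when it is done.

Besides the shell and the picture viewer there is one more tool, called after "Request:" in YAML: its name, and indented under it one key for each argument. play_rows: Moves the arm, as the interface text tells. Scaled input: -1 to 1 covers 200 mm each way for a shift and 0.5 rad each way for a turn. Its arguments: {"type":"object","properties":{"targets":{"type":"array","items":{"type":"number","minimum":-1,"maximum":1}},"force":{"type":"number"}},"required":["targets"]}

```bash
mkdir -p pics
cat > h.py <<'E'
import numpy as np, cv2
from rig import read_state, viewer, arm
from scipy.spatial.transform import Rotation as R
def ray(f,u,v,fish=False):
    K=f["K"];M=f["cam_to_world"];a=(u-K[0,2])/K[0,0];b=(v-K[1,2])/K[1,1]
    if fish:
        r=np.hypot(a,b);s=np.sin(r)/r if r>1e-9 else 1;d=np.array([a*s,b*s,np.cos(r)])
    else: d=np.array([a,b,1.])
    d=M[:3,:3]@d;return M[:3,3],d/np.linalg.norm(d)
def plane(f,u,v,z,fish=False):
    o,d=ray(f,u,v,fish);return o+d*(z-o[2])/d[2]
def tri(rs):
    A=0;b=0
    for o,d in rs:
        P=np.eye(3)-np.outer(d,d);A=A+P;b=b+P@o
    x=np.linalg.solve(A,b)
    return x,[float(np.linalg.norm((np.eye(3)-np.outer(d,d))@(x-o))) for o,d in rs]
def proj(f,p):
    c=np.linalg.inv(f["cam_to_world"])@np.r_[p,1];q=f["K"]@c[:3];return q[:2]/q[2]
E
python3 - <<'E'
from h import *
fs={n:viewer.grab_frame(n) for n in("scene","top","wrist")}
for n,f in fs.items(): print(n,f["K"].round(1).tolist(),f["cam_to_world"].round(3).tolist()); cv2.imwrite(f"pics/a_{n}.png",f["color"])
cv2.imwrite("pics/a1.png",cv2.resize(fs["top"]["color"],(800,600)))
cv2.imwrite("pics/a2.png",cv2.resize(fs["scene"]["color"],(800,600)))
s=read_state();print(s)
E
```

```text
scene [[347.6, 0.0, 256.4], [0.0, 347.6, 187.0], [0.0, 0.0, 1.0]] [[0.618, -0.337, 0.711, -0.179], [-0.786, -0.239, 0.57, -0.595], [-0.022, -0.911, -0.412, 0.446], [0.0, 0.0, 0.0, 1.0]]
top [[456.7, 0.0, 253.9], [0.0, 456.7, 192.1], [0.0, 0.0, 1.0]] [[0.007, -0.999, 0.047, 0.397], [-1.0, -0.006, 0.016, -0.101], [-0.016, -0.047, -0.999, 0.997], [0.0, 0.0, 0.0, 1.0]]
wrist [[297.3, 0.0, 260.5], [0.0, 297.3, 192.4], [0.0, 0.0, 1.0]] [[0.38, -0.892, -0.244, 0.324], [-0.925, -0.366, -0.099, -0.596], [-0.001, 0.264, -0.965, 0.383], [0.0, 0.0, 0.0, 1.0]]
{'t': 0.15, 'qpos': array([-1.21785064e+00,  1.16391780e-01,  1.44210538e+00, -3.86189221e-06,
        1.58401030e+00, -3.78244942e-02]), 'joint_velocities': array([-5.17945673e-05, -2.29841300e-03, -2.06498492e-03, -1.48969556e-03,
        1.62726103e-03, -4.07863426e-04]), 'joint_torque': array([-8.37326861e-04, -7.21764922e+01, -6.22950125e+01,  7.78946327e-02,
        2.25239061e-02, -4.03211391e-05]), 'tool_pos': array([ 0.25702939, -0.62397953,  0.21806799]), 'eef_rot': array([ 9.80972881e-01,  1.94144269e-01, -7.36773784e-05, -4.51431886e-04]), 'wrist_force': array([-0.05535622, -0.2968455 ,  0.09335985]), 'wrist_torque': array([-0.00075859, -0.00437785,  0.00589414]), 'grasp_force': 0.0, 'finger_gap': 0.9975573260015047}
```

View pics/a1.png

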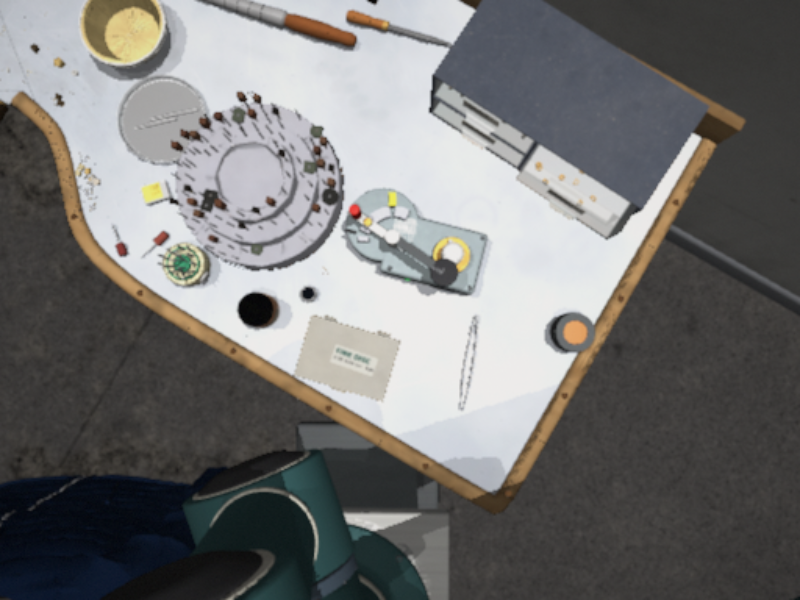

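View pics/a2.png

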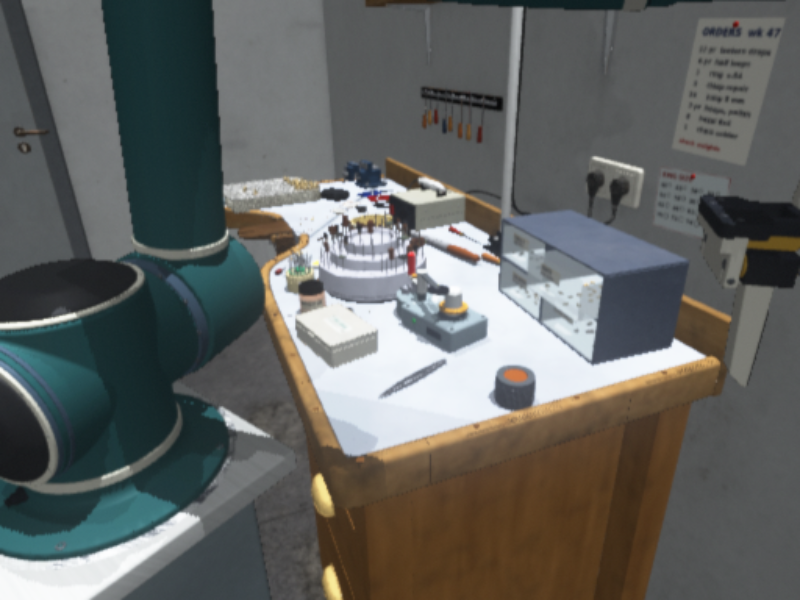

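The top view shows the port near (452,253), knob (356,211), hub (392,237), yellow mark (392,199) and the cell at (573,332). The jar, loupe and tweezers are well apart from these. The scene view shows the knob at (411,262) and the cell at (515,387).

Run:
```python
from h import *
fs={n:viewer.grab_frame(n) for n in("scene","top")}
def blobs(f,lo,hi,name):
    h=cv2.cvtColor(f["color"],cv2.COLOR_BGR2HSV);m=cv2.inRange(h,lo,hi)
    n,l,s,c=cv2.connectedComponentsWithStats(m)
    for i in range(1,n):
        if s[i,4]>12: print(name,s[i].tolist(),c[i].round(1))
for n,f in fs.items():
    blobs(f,(0,180,100),(6,255,255),n+" red"); blobs(f,(6,120,120),(16,255,255),n+" orange"); blobs(f,(20,120,120),(32,255,255),n+" yel")
f=fs["top"]
print("port",plane(f,452/1.5625,253/1.5625,.086),"piv",plane(f,392/1.5625,237/1.5625,.096),"cell",plane(f,573/1.5625,332/1.5625,.04),"knob",plane(f,356/1.5625,211/1.5625,.106))
cv2.imwrite("pics/b.png",np.hstack([cv2.resize(f["color"][100:220,205:325],(400,400),interpolation=2),cv2.resize(fs["scene"]["color"][140:280,230:370],(400,400),interpolation=2)]))
```

```text
scene orange [287, 157, 19, 8, 42] [296.  160.7]
scene orange [309, 162, 10, 6, 20] [313.3 164.5]
scene orange [323, 237, 14, 7, 82] [329.7 239.8]
scene orange [423, 237, 6, 8, 22] [425.5 240.9]
scene orange [321, 266, 5, 5, 15] [322.6 268. ]
scene orange [207, 281, 5, 4, 14] [208.6 282.4]
scene yel [291, 194, 8, 6, 17] [295.2 196.5]
scene yel [200, 303, 14, 27, 107] [205.9 321.4]
scene yel [207, 362, 8, 22, 66] [209.3 374.1]
top red [224, 131, 6, 7, 27] [226.5 134.2]
top orange [222, 7, 24, 10, 110] [232.9  11.7]
top orange [183, 9, 44, 18, 263] [204.2  17.3]
top orange [452, 64, 24, 19, 129] [463.8  73.8]
top orange [11, 66, 11, 9, 21] [16.  70.7]
top orange [22, 68, 6, 5, 15] [24.1 70.6]
top orange [22, 76, 21, 20, 115] [33.2 85.5]
top orange [438, 89, 19, 26, 147] [447.2 101.8]
top orange [435, 115, 8, 9, 33] [438.3 118.9]
top orange [423, 123, 16, 13, 75] [431.1 129.3]
top orange [41, 126, 19, 30, 192] [ 48.9 141.1]
top orange [413, 142, 15, 13, 74] [420.8 148.7]
top orange [406, 161, 10, 12, 47] [410.9 166.7]
top orange [393, 184, 12, 13, 61] [398.  189.1]
top orange [83, 186, 
[... 236 characters left out ...]
1, 8, 7, 26] [378.8 223.9]
top orange [364, 230, 13, 15, 101] [369.7 236.7]
top orange [184, 246, 79, 42, 314] [220.6 266.3]
top orange [352, 261, 7, 7, 22] [355.  264.3]
top orange [346, 268, 8, 12, 29] [349.4 274.4]
top orange [339, 286, 6, 7, 15] [341.5 288.9]
top orange [331, 296, 9, 6, 25] [334.6 298.6]
top yel [92, 118, 11, 10, 82] [ 97.  122.5]
top yel [249, 123, 4, 9, 35] [250.5 127.1]
top yel [233, 140, 4, 4, 14] [234.7 141.5]
top yel [277, 153, 10, 14, 48] [280.8 158.6]
top yel [290, 152, 10, 22, 68] [295.8 163.9]
port [ 0.50063714 -0.15703434  0.086     ] piv [ 0.51948891 -0.08024823  0.096     ] cell [ 0.40082636 -0.32159453  0.04      ] knob [ 0.55080082 -0.03490758  0.106     ]
```

View pics/b.png

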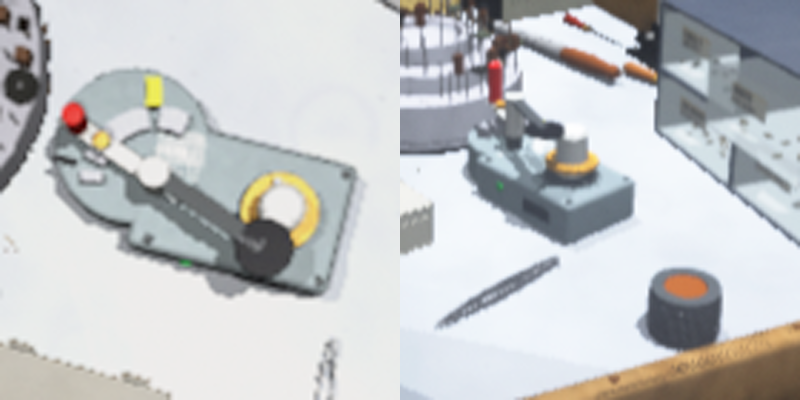

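The crops show the port top at (283,205), hub (153,172), knob (73,115) and cover disc (263,244) in the left (top) half. In the right (scene) half are the port top (573,130), knob top (496,63) and cell glass (685,286).

Run:
```python
from h import *
t=viewer.grab_frame("top");s=viewer.grab_frame("scene")
P={}
for n,a,b in [("port",(289.9,161.5),(290.5,185.5)),("hub",(250.9,151.6),(269.5,174.3)),("knob",(226.7,134.3),(263.6,162)),("cell",(367.9,212.4),(329.7,239.8))]:
    x,e=tri([ray(t,*a),ray(s,*b)]);P[n]=x;print(n,x.round(4),np.round(e,4))
P["cover"]=plane(t,283.9,173.2,.094)
print("cover",P["cover"])
d=lambda a,b:np.linalg.norm((P[a]-P[b])[:2])
print("port-hub",d("port","hub"),"hub-knob",d("hub","knob"),"hub-cover",d("hub","cover"))
y=(P["hub"]-P["port"])[:2];psi=np.arctan2(y[1],y[0])
k=(P["knob"]-P["hub"])[:2];print("yaw of illum +y",psi,"shutter",psi-np.arctan2(k[1],k[0]))
c=(P["hub"]-P["cover"])[:2];print("from cover",psi-np.arctan2(c[1],c[0]))
for q in (0,1.3):print("knob at",q,P["hub"][:2]+.058*np.array([np.cos(psi-q),np.sin(psi-q)]))
```

```text
port [ 0.5021 -0.1589  0.0843] [0.0006 0.0006]
hub [ 0.5205 -0.0802  0.0904] [0.0001 0.0001]
knob [ 0.5533 -0.0339  0.1058] [0.0016 0.0016]
cell [ 0.4011 -0.3245  0.0385] [0.0002 0.0002]
cover [ 0.47722468 -0.14597434  0.094     ]
port-hub 0.08080767059868753 hub-knob 0.05679870155897292 hub-cover 0.07869959965795172
yaw of illum +y 1.341094716358409 shutter 0.3863269251189474
from cover 0.35184397827835834
knob at 0 [ 0.53366148 -0.02373521]
knob at 1.3 [ 0.57840667 -0.07782899]
```

```bash
cat >> h.py <<'E'
def units(p=None,yaw=None):
    """shift (and yaw turn) to target p / tool-y yaw (rad), in move units"""
    s=read_state();M=R.from_quat(s["eef_rot"]).as_matrix()
    ty=np.arctan2(M[1,1],M[0,1])
    out=M.T@(np.array(p)-s["tool_pos"])/.2
    print("t",round(s["t"],2),"tcp",s["tool_pos"].round(4),"tool-y yaw",round(ty,3),"shift units",out.round(3), "turnz", None if yaw is None else round(-(yaw-ty)/.5,3),"tilt",M[:,2].round(4),"F",s["wrist_force"].round(1))
E
python3 - <<'E'
from h import *
t=cv2.imread("pics/a_top.png")
f=viewer.grab_frame("top");s=viewer.grab_frame("scene")
print(tri([ray(f,160,112),ray(s,237,149)]))
units([.553,-.034,.219],-.75)
E
```

```text
(array([0.59527747, 0.09952759, 0.10825068]), [0.0003932242141883506, 0.0003932242141884776])
t 0.45 tcp [ 0.2571 -0.6241  0.2186] tool-y yaw -1.18 shift units [ 2.492e+00 -2.165e+00 -2.000e-03] turnz -0.86 tilt [-0.e+00  1.e-04 -1.e+00] F [0.7 0.6 0.6]
```

Request:
play_rows:
  targets: [0.2,-0.17,0,0,0,-0.1,0,0.4,-0.35,0,0,0,-0.2,0,0.6,-0.52,0,0,0,-0.3,0,0.83,-0.72,0,0,0,-0.4,0.3,0.83,-0.72,0,0,0,-0.43,0.6,0.83,-0.72,0,0,0,-0.43,0.68]

```text
t: 1.05
tool_pos: [0.3569, -0.4258, 0.2193]
eef_rot: [0.954, 0.3, 0.0, 0.0]
wrist_force: [-0.0, -0.9, 0.3]
finger_gap: 0.789
grasp_force: 0.0
```

Run:
```python
from h import *
units([.553,-.034,.219],-.7)
```

```text
t 1.05 tcp [ 0.3569 -0.4258  0.2193] tool-y yaw -0.962 shift units [ 1.925e+00 -1.046e+00  1.000e-03] turnz -0.524 tilt [ 9.e-04 -7.e-04 -1.e+00] F [-0.  -0.9  0.3]
```

Request:
play_rows:
  targets: [0.2,-0.1,0,0,0,-0.1,0.68,0.4,-0.2,0,0,0,-0.2,0.68,0.6,-0.3,0,0,0,-0.3,0.68,0.8,-0.42,0,0,0,-0.4,0.68,0.96,-0.52,0,0,0,-0.52,0.68,0.96,-0.52,0,0,0,-0.52,0.68]

```text
t: 1.65
tool_pos: [0.4556, -0.2306, 0.2188]
eef_rot: [0.907, 0.422, 0.0, -0.0]
wrist_force: [0.0, -0.4, -0.1]
finger_gap: 0.326
grasp_force: 0.0
```

Run:
```python
from h import *
units([.553,-.034,.219],-.7)
f=viewer.grab_frame("wrist");cv2.imwrite("pics/c.png",f["color"])
```

```text
t 1.65 tcp [ 0.4556 -0.2306  0.2188] tool-y yaw -0.7 shift units [ 1.066 -0.261 -0.   ] turnz -0.001 tilt [ 5.e-04  4.e-04 -1.e+00] F [ 0.  -0.4 -0.1]
```

View pics/c.png

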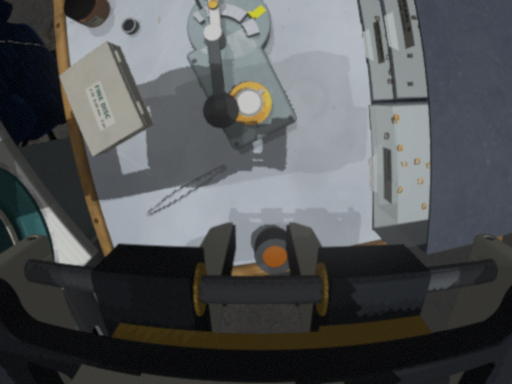

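The wrist view shows the port top at (249,102), the hub at (213,33), the disc at (221,110) and the cell between the fingers. I'll check this against the earlier estimate while moving on over the knob.

Request:
play_rows:
  targets: [0.25,-0.07,0,0,0,0,0.68,0.5,-0.13,0,0,0,0,0.68,0.75,-0.2,0,0,0,0,0.68,0.9,-0.26,0,0,0,0,0.68,0.9,-0.26,0,0,0,0,0.68]

```text
t: 2.2
tool_pos: [0.5325, -0.0604, 0.2183]
eef_rot: [0.907, 0.42, -0.0, -0.0]
wrist_force: [-0.6, -0.8, -0.3]
finger_gap: 0.319
grasp_force: 0.0
```

Run:
```python
from h import *
f=viewer.grab_frame("wrist");cv2.imwrite("pics/d.png",f["color"])
h=cv2.cvtColor(f["color"],cv2.COLOR_BGR2HSV);m=cv2.inRange(h,(0,170,90),(6,255,255))|cv2.inRange(h,(175,170,90),(180,255,255))
n,l,s,c=cv2.connectedComponentsWithStats(m)
for i in range(1,n):
    if s[i,4]>15: print(s[i].tolist(),c[i].round(1),plane(f,*c[i],.106,True).round(4))
units([.553,-.034,.219],-.7)
```

```text
t 2.25 tcp [ 0.5319 -0.0621  0.2183] tool-y yaw -0.704 shift units [ 0.175 -0.011 -0.003] turnz -0.009 tilt [-6.e-04 -2.e-04 -1.e+00] F [ 0.  -1.7 -0.6]
```

View pics/d.png

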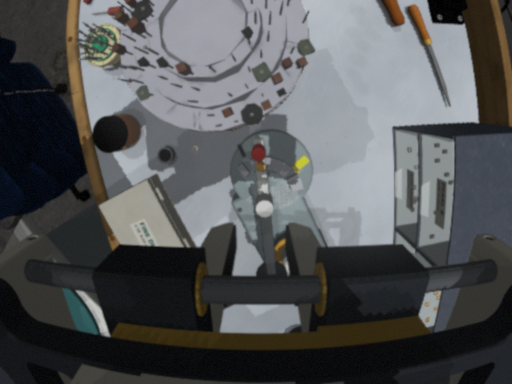

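The wrist view shows the knob top at about (258,150) and the hub at (263,209), with the turntable rim beyond.

Run:
```python
from h import *
f=viewer.grab_frame("wrist");t=viewer.grab_frame("top")
h=cv2.cvtColor(f["color"],cv2.COLOR_BGR2HSV);m=cv2.inRange(h,(0,120,70),(9,255,255))|cv2.inRange(h,(172,120,70),(180,255,255))
m[:, :240]=0;m[:,275:]=0;m[:135]=0;m[175:]=0
print(cv2.boundingRect(m))
print("knob",plane(f,258,150,.106,True).round(4),"hub",plane(f,263,209,.096,True).round(4))
units([.553,-.034,.076],-.7)
```

```text
(251, 144, 13, 16)
knob [ 0.5539 -0.0312  0.106 ] hub [ 0.5177 -0.0812  0.096 ]
t 2.35 tcp [ 0.5314 -0.0636  0.2185] tool-y yaw -0.706 shift units [ 0.183 -0.014  0.712] turnz -0.013 tilt [-4.e-04 -5.e-04 -1.e+00] F [-0.1  0.6 -1.1]
```

Request:
play_rows:
  targets: [0.1,-0.01,0,0,0,0,0.68,0.18,-0.015,0.0,0,0,0,0.68,0.18,-0.015,0.15,0,0,0,0.68,0.18,-0.015,0.3,0,0,0,0.68,0.18,-0.015,0.4,0,0,0,0.68,0.18,-0.015,0.4,0,0,0,0.68,0.18,-0.015,0.4,0,0,0,0.68]

```text
t: 3.05
tool_pos: [0.5526, -0.0334, 0.1393]
eef_rot: [0.908, 0.419, -0.0, 0.0]
wrist_force: [0.0, 0.1, 0.4]
finger_gap: 0.319
grasp_force: 0.0
```

Run:
```python
from h import *
units([.5535,-.033,.077],-.7)
```

```text
t 3.05 tcp [ 0.5526 -0.0334  0.1393] tool-y yaw -0.706 shift units [0.004 0.002 0.312] turnz -0.012 tilt [ 0.e+00 -1.e-04 -1.e+00] F [0.  0.1 0.4]
```

Request:
play_rows:
  targets: [0,0,0.1,0,0,0,0.68,0,0,0.2,0,0,0,0.68,0,0,0.28,0,0,0,0.68,0,0,0.3,0,0,0,0.68,0,0,0.3,0,0,0,0.95,0,0,0.3,0,0,0,0.95,0,0,0.3,0,0,0,0.95,0,0,0.3,0,0,0,0.95,0,0,0.3,0,0,0,0.95,0,0,0.3,0,0,0,0.95]
  force: 5

```text
t: 4.05
tool_pos: [0.5531, -0.0328, 0.0798]
eef_rot: [0.908, 0.419, 0.001, 0.0]
wrist_force: [1.0, -0.0, 6.3]
finger_gap: 0.149
grasp_force: 5.0
```

Run:
```python
from h import *
s=read_state();print(s["finger_gap"]*93,s["grasp_force"],s["wrist_force"])
# arc in tool axes (units): pivot, radius .058
M=R.from_quat(s["eef_rot"]).as_matrix()
hub=np.array([.520,-.0803]);
psi=1.341;k=s["tool_pos"][:2]-hub;q0=psi-np.arctan2(k[1],k[0]);print("q0",q0,np.hypot(*k))
for q in np.linspace(q0,1.34,9):
    p=hub+.058*np.array([np.cos(psi-q),np.sin(psi-q)])
    d=M.T@np.r_[p-s["tool_pos"][:2],0]/.2;print(round(q,2),d.round(3),"turn",round((q-q0)/.5,2))
```

```text
13.860034653405553 5.002585351467133 [ 0.98296681 -0.04224595  6.30225156]
q0 0.3792460845775162 0.05786789144156104
0.38 [ 0.001 -0.     0.   ] turn 0.0
0.5 [0.002 0.035 0.   ] turn 0.24
0.62 [-0.001  0.069  0.   ] turn 0.48
0.74 [-0.008  0.103  0.   ] turn 0.72
0.86 [-0.019  0.136  0.   ] turn 0.96
0.98 [-0.034  0.168  0.   ] turn 1.2
1.1 [-0.053  0.197  0.   ] turn 1.44
1.22 [-0.075  0.224  0.   ] turn 1.68
1.34 [-0.1    0.248  0.   ] turn 1.92
```

Request:
play_rows:
  targets: [0.002,0.018,-0.02,0,0,0.05,0.95,0.002,0.035,-0.02,0,0,0.15,0.95,0,0.052,-0.02,0,0,0.25,0.95,-0.001,0.069,-0.02,0,0,0.35,0.95,-0.004,0.086,-0.02,0,0,0.45,0.95,-0.008,0.103,-0.02,0,0,0.55,0.95,-0.013,0.12,-0.02,0,0,0.65,0.95,-0.019,0.136,-0.02,0,0,0.75,0.95,-0.026,0.152,-0.02,0,0,0.85,0.95,-0.034,0.168,-0.02,0,0,0.95,0.95,-0.043,0.183,-0.02,0,0,1,0.95,-0.053,0.197,-0.02,0,0,1,0.95,-0.063,0.21,-0.02,0,0,1,0.95,-0.075,0.224,-0.02,0,0,1,0.95,-0.085,0.234,-0.02,0,0,1,0.95,-0.092,0.24,-0.02,0,0,1,0.95,-0.092,0.24,-0.02,0,0,1,0.95]

```text
t: 5.75
tool_pos: [0.577, -0.0785, 0.0827]
eef_rot: [0.983, 0.182, -0.0, 0.0]
wrist_force: [1.0, -1.7, -1.5]
finger_gap: 0.148
grasp_force: 5.0
```

Run:
```python
from h import *
s=read_state();print(s["finger_gap"]*93,s["grasp_force"],s["wrist_force"],s["tool_pos"])
k=s["tool_pos"][:2]-[.520,-.0803];print("q",1.341-np.arctan2(k[1],k[0]),np.hypot(*k))
```

```text
13.775564448664689 4.9998266994953156 [ 0.97102452 -1.71555642 -1.49628395] [ 0.57701479 -0.07846906  0.08269501]
q 1.3088975719974887 0.057044178552271216
```

Request:
play_rows:
  targets: [0,0,0,0,0,0,0.7,0,0,0,0,0,0,0.7,0,0,0,0,0,0,0.7,0,0,-0.2,0,0,0,0.7,0,0,-0.4,0,0,0,0.7,0,0,-0.6,0,0,0,0.6,0,0,-0.7,0,0,0,0.4,0,0,-0.7,0,0,0,0.2,0,0,-0.7,0,0,0,0]

```text
t: 6.65
tool_pos: [0.577, -0.0778, 0.2221]
eef_rot: [0.983, 0.182, -0.0, -0.0]
wrist_force: [-0.2, 0.4, -1.4]
finger_gap: 0.594
grasp_force: 0.0
```

Run:
```python
from h import *
print(read_state()["qpos"].round(2))
units([.401,-.3245,.22],-.54)
```

```text
[-0.18 -0.09  1.64 -0.    1.59  1.03]
t 6.65 tcp [ 0.577  -0.0778  0.2221] tool-y yaw -1.205 shift units [-1.263  0.837  0.011] turnz -1.33 tilt [-1.e-04 -0.e+00 -1.e+00] F [-0.2  0.4 -1.4]
```

Request:
play_rows:
  targets: [-0.18,0.12,0,0,0,-0.2,0,-0.36,0.24,0,0,0,-0.4,0,-0.54,0.36,0,0,0,-0.6,0,-0.72,0.48,0,0,0,-0.8,0,-0.85,0.56,0,0,0,-0.9,0,-0.85,0.56,0,0,0,-0.9,0,-0.85,0.56,0,0,0,-0.9,0]

```text
t: 7.35
tool_pos: [0.4579, -0.2433, 0.2212]
eef_rot: [0.918, 0.396, -0.0, -0.001]
wrist_force: [0.6, -0.5, -0.1]
finger_gap: 0.998
grasp_force: 0.0
```

Run:
```python
from h import *
f=viewer.grab_frame("wrist");t=viewer.grab_frame("top")
np.savez("e.npz",w=f["color"],wm=f["cam_to_world"],k=f["K"])
units([.401,-.3245,.22],-.54)
cv2.imwrite("pics/e.png",np.hstack([cv2.resize(f["color"][0:160,130:330],(500,400),interpolation=2),cv2.resize(t["color"][100:220,215:305],(300,400),interpolation=2)]))
```

```text
t 7.45 tcp [ 0.4586 -0.2426  0.2217] tool-y yaw -0.755 shift units [-0.496  0.071  0.009] turnz -0.43 tilt [-1.e-03  8.e-04 -1.e+00] F [-0.3  0.6 -0. ]
```

View pics/e.png

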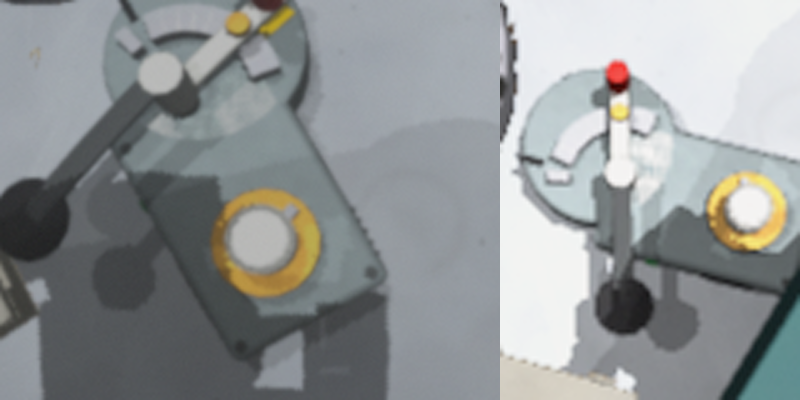

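The left (wrist) half shows the lever pointing at the yellow mark, with the cover well clear at (30,220). The port top is at (262,240) and its pin at (292,212). Next I'll refine the port from both cameras and measure the cell.

Run:
```python
from h import *
f=viewer.grab_frame("wrist");t=viewer.grab_frame("top");s=viewer.grab_frame("scene")
def disc(im,c,r,thr):
    # bright low-saturation blob around c
    h=cv2.cvtColor(im,cv2.COLOR_BGR2HSV);m=((h[...,1]<40)&(h[...,2]>thr)).astype(np.uint8)
    k=np.zeros_like(m);cv2.circle(k,c,r,1,-1);m&=k
    n,l,st,ce=cv2.connectedComponentsWithStats(m);i=1+np.argmax(st[1:,4]);print(st[i],ce[i]);return ce[i]
w=disc(f["color"],(235,96),17,165);p=disc(t["color"],(289,162),9,190)
print("wrist",plane(f,*w,.086,True),"top",plane(t,*p,.086))
x,e=tri([ray(f,*w,True),ray(t,*p)]);print("tri",x,e)
x,e=tri([ray(f,*w,True),ray(t,*p),ray(s,290.5,185.5)]);print("tri3",x,e)
print("hub",plane(f,130+160/2.5,73/2.5,.096,True),plane(t,215+120/3.333,100+172/3.333,.096))
def org(im):
    h=cv2.cvtColor(im,cv2.COLOR_BGR2HSV);m=cv2.inRange(h,(4,120,70),(18,255,255));n,l,st,ce=cv2.connectedComponentsWithStats(m)
    for i in range(1,n):
        if st[i,4]>60:print(st[i],ce[i].round(1),plane(f,*ce[i],.04,True).round(4))
org(f["color"])
q=(plane(f,130+292/2.5,212/2.5,.0645,True)-plane(f,*w,.086,True))[:2];print("pin dir",np.arctan2(q[1],q[0]),np.hypot(*q))
```

```text
[223  86  22  22 392] [233.58928571  96.23469388]
[284 154  13  14 136] [289.58823529 161.10294118]
wrist [ 0.49992235 -0.15808496  0.086     ] top [ 0.50228257 -0.15764465  0.086     ]
tri [ 0.50085512 -0.15797538  0.09148657] [0.0010394010853536386, 0.0010394010853535865]
tri3 [ 0.50148896 -0.1584239   0.08471737] [0.0016660646458393667, 0.0011711595387108138, 0.0013509621729985864]
hub [ 0.51975651 -0.0807836   0.096     ] [ 0.51963942 -0.08049238  0.096     ]
[ 42   0  18  82 776] [50.1 39.7] [0.3807 0.1025 0.04  ]
[ 54  95  15  35 168] [ 60.8 115.9] [0.319  0.0063 0.04  ]
[ 84 200  25  43 452] [ 95.7 221.8] [ 0.2452 -0.1308  0.04  ]
[495 218   8  10  63] [498.7 222.4] [ 0.6889 -0.5601  0.04  ]
[373 233  15   9  75] [379.4 236.7] [ 0.5165 -0.413   0.04  ]
[259 239  25  22 417] [271.1 249.7] [ 0.3996 -0.3235  0.04  ]
[287 248  42  16 191] [307.6 255.7] [ 0.4282 -0.3636  0.04  ]
[112 251   8  18  63] [114.8 261.2] [ 0.2182 -0.1886  0.04  ]
[181 260  83  16 624] [229.8 268.8] [ 0.3397 -0.3071  0.04  ]
pin dir 0.07776113776739779 0.018244769783209266
```

Request:
play_rows:
  targets: [-0.2,0.03,0,0,0,-0.2,0,-0.4,0.06,0,0,0,-0.4,0,-0.49,0.07,0,0,0,-0.43,0,-0.49,0.07,0.2,0,0,-0.43,0,-0.49,0.07,0.4,0,0,-0.43,0,-0.49,0.07,0.6,0,0,-0.43,0,-0.49,0.07,0.6,0,0,-0.43,0]

```text
t: 8.3
tool_pos: [0.3999, -0.3222, 0.0976]
eef_rot: [0.87, 0.493, -0.001, -0.004]
wrist_force: [0.1, 0.5, 1.7]
finger_gap: 1.001
grasp_force: 0.0
```

Run:
```python
from h import *
f=viewer.grab_frame("wrist");t=viewer.grab_frame("top")
def org(f,fish,x0,x1):
    h=cv2.cvtColor(f["color"],cv2.COLOR_BGR2HSV);m=cv2.inRange(h,(4,110,60),(18,255,255));n,l,st,ce=cv2.connectedComponentsWithStats(m)
    for i in range(1,n):
        if st[i,4]>60 and x0<ce[i][0]<x1:print(st[i],ce[i].round(1),plane(f,*ce[i],.04,fish).round(4))
org(f,True,200,320);print();org(t,False,350,380)
units([.4005,-.324,.011],-.54)
cv2.imwrite("pics/f.png",f["color"])
```

```text
[ 243  190   41   38 1246] [263.1 208.6] [ 0.3997 -0.3238  0.04  ]
[ 184  223  152   21 2204] [254.  234.2] [ 0.3821 -0.3389  0.04  ]

t 8.4 tcp [ 0.4018 -0.324   0.1035] tool-y yaw -0.539 shift units [-0.003 -0.005  0.463] turnz 0.001 tilt [-3.e-04  3.e-04 -1.e+00] F [0.2 0.4 0.5]
```

View pics/f.png

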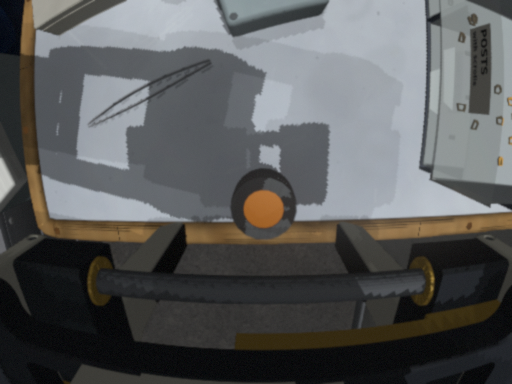

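Run:
```python
from h import *
f=viewer.grab_frame("wrist");s=read_state();M=R.from_quat(s["eef_rot"]).as_matrix()
for u,v in [(130,221),(200,222),(330,223),(380,221)]:
    for z in(0,.015): print(u,z,(M.T@(plane(f,u,v,z,True)-s["tool_pos"])).round(4))
units([.4,-.324,.011],-.54)
```

```text
130 0 [-0.0311 -0.1371  0.1045]
130 0.015 [-0.0253 -0.1295  0.0895]
200 0 [-0.0306 -0.0613  0.1046]
200 0.015 [-0.0249 -0.058   0.0897]
330 0 [-0.032   0.0666  0.1049]
330 0.015 [-0.0261  0.0628  0.0899]
380 0 [-0.0311  0.1203  0.105 ]
380 0.015 [-0.0253  0.1136  0.0899]
t 8.45 tcp [ 0.4023 -0.3245  0.1047] tool-y yaw -0.539 shift units [-0.004 -0.012  0.469] turnz 0.001 tilt [ 0.0013 -0.0011 -1.    ] F [0.2 0.1 0.2]
```

Request:
play_rows:
  targets: [-0.004,-0.01,0.1,0,0,0,0,-0.004,-0.01,0.2,0,0,0,0,-0.004,-0.01,0.3,0,0,0,0,-0.004,-0.01,0.4,0,0,0,0,-0.004,-0.01,0.46,0,0,0,0,-0.004,-0.01,0.46,0,0,0,0,-0.004,-0.01,0.46,0,0,0,0]

```text
t: 9.15
tool_pos: [0.4, -0.3244, 0.0122]
eef_rot: [0.87, 0.493, 0.0, 0.001]
wrist_force: [0.3, -0.2, 0.3]
finger_gap: 1.002
grasp_force: 0.0
```

Run:
```python
from h import *
units([.4,-.324,.011],-.54)
```

```text
t 9.15 tcp [ 0.4    -0.3244  0.0122] tool-y yaw -0.54 shift units [ 0.002 -0.001  0.006] turnz 0.0 tilt [ 0.0012 -0.001  -1.    ] F [ 0.3 -0.2  0.3]
```

Request:
play_rows:
  targets: [0,0,0,0,0,0,0.3,0,0,0,0,0,0,0.4,0,0,0,0,0,0,0.5,0,0,0,0,0,0,0.6,0,0,0,0,0,0,0.7,0,0,0,0,0,0,0.7,0,0,0,0,0,0,0.7,0,0,0,0,0,0,0.7,0,0,-0.1,0,0,0,0.7,0,0,-0.25,0,0,0,0.7,0,0,-0.4,0,0,0,0.7,0,0,-0.6,0,0,0,0.7,0,0,-0.7,0,0,0,0.7,0,0,-0.7,0,0,0,0.7,0,0,-0.7,0,0,0,0.7]
  force: 35

```text
t: 10.65
tool_pos: [0.399, -0.3236, 0.1493]
eef_rot: [0.87, 0.493, -0.0, -0.001]
wrist_force: [0.8, 0.6, -4.0]
finger_gap: 0.568
grasp_force: 35.0
```

Run:
```python
from h import *
f=viewer.grab_frame("wrist");t=viewer.grab_frame("top");s=read_state();M=R.from_quat(s["eef_rot"]).as_matrix()
print("gap mm",s["finger_gap"]*93,s["grasp_force"],s["wrist_force"])
zc=s["tool_pos"][2]+.029
h=cv2.cvtColor(f["color"],cv2.COLOR_BGR2HSV);m=cv2.inRange(h,(4,110,60),(18,255,255));n,l,st,ce=cv2.connectedComponentsWithStats(m)
for i in range(1,n):
    if st[i,4]>300:p=plane(f,*ce[i],zc,True);print(st[i],p.round(4),(M.T@(p-s["tool_pos"])*1e3).round(2),"mm in tool")
units([.501,-.158,.19],-.54); print(s["qpos"].round(2))
cv2.imwrite("pics/g.png",f["color"])
```

```text
gap mm 52.66420864091846 34.99894326875278 [ 0.41830171  0.86847919 -4.93404575]
[  46    0  181  224 5119] [ 0.3542 -0.2364  0.1775] [ 51.79 -82.99 -28.74] mm in tool
[ 297  199  202   23 2543] [ 0.4765 -0.3407  0.1775] [ 25.2   75.52 -29.2 ] mm in tool
[ 229  230   64   47 2479] [ 0.3991 -0.3215  0.1775] [  1.87  -0.76 -29.  ] mm in tool
t 10.75 tcp [ 0.3987 -0.3234  0.1485] tool-y yaw -0.54 shift units [ 0.972  0.013 -0.207] turnz -0.0 tilt [-0.0022  0.0019 -1.    ] F [ 0.4  0.9 -4.9]
[-0.73 -0.21  1.87 -0.    1.48 -0.19]
```

View pics/g.png

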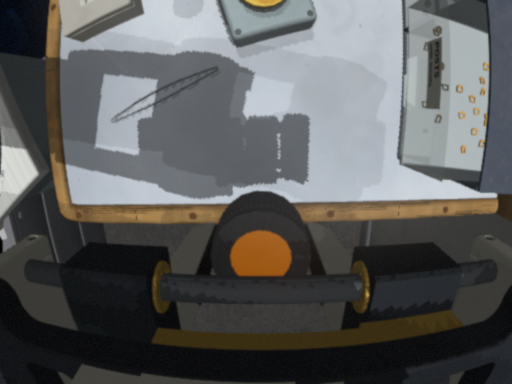

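The cell is held level between the pads at (261,255), with the gripper bar hiding the near edge of the glass. I'll get its centre from the extremes that are still visible.

Run:
```python
from h import *
f=viewer.grab_frame("wrist");s=read_state();M=R.from_quat(s["eef_rot"]).as_matrix();zc=s["tool_pos"][2]+.029
h=cv2.cvtColor(f["color"],cv2.COLOR_BGR2HSV);m=cv2.inRange(h,(4,110,60),(18,255,255));n,l,st,ce=cv2.connectedComponentsWithStats(m)
i=[i for i in range(1,n) if st[i,4]>300 and abs(ce[i][0]-261)<15][0]
c=max(cv2.findContours((l==i).astype(np.uint8),0,1)[0],key=len)[:,0]
c=c[c[:,1]<272]
T=np.array([M.T@(plane(f,u,v,zc,True)-s["tool_pos"]) for u,v in c])[:,:2]*1e3
A=np.c_[2*T,np.ones(len(T))];x=np.linalg.lstsq(A,(T**2).sum(1),rcond=None)[0];print("centre tool mm",x[:2],"rad",np.sqrt(x[2]+x[:2]@x[:2]))
```

```text
centre tool mm [ 0.33553399 -1.13386787] rad 15.979606824582163
```

Request:
play_rows:
  targets: [0.12,0,0,0,0,0,0.7,0.3,0,0,0,0,0,0.7,0.5,0.01,0,0,0,0,0.7,0.7,0.01,0,0,0,0,0.7,0.85,0.01,0,0,0,0,0.7,0.95,0.01,0,0,0,0,0.7,0.97,0.01,0,0,0,0,0.7,0.97,0.01,0.03,0,0,0,0.7,0.97,0.01,0.06,0,0,0,0.7,0.97,0.01,0.06,0,0,0,0.7,0.97,0.01,0.06,0,0,0,0.7]

```text
t: 11.9
tool_pos: [0.5003, -0.1592, 0.1383]
eef_rot: [0.87, 0.492, -0.0, -0.0]
wrist_force: [-0.1, -0.2, -3.9]
finger_gap: 0.567
grasp_force: 35.0
```

Run:
```python
from h import *
s=read_state();print(s["finger_gap"]*93,s["qpos"].round(2))
units([.5012,-.1585,.11],-.54)
f=viewer.grab_frame("scene");t=viewer.grab_frame("top");w=viewer.grab_frame("wrist")
cv2.imwrite("pics/k.png",np.hstack([cv2.resize(f["color"][110:230,230:350],(400,400),interpolation=2),cv2.resize(w["color"][60:260,160:360],(400,400),interpolation=2)]))
```

```text
52.738372889750046 [-0.36 -0.18  1.86 -0.    1.46  0.18]
t 11.9 tcp [ 0.5003 -0.1592  0.1383] tool-y yaw -0.541 shift units [0.005 0.002 0.141] turnz -0.002 tilt [-6.e-04  1.e-04 -1.e+00] F [-0.1 -0.2 -3.9]
```

View pics/k.png

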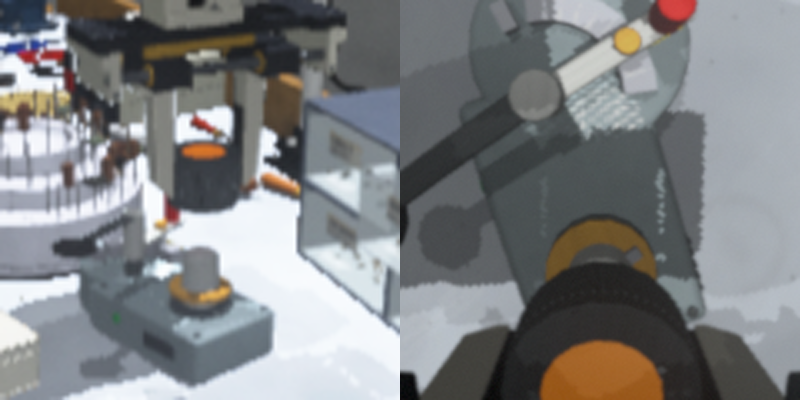

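Scene (left) and wrist (right) show the cell level above the port, with the lever on the yellow side and the pin peeking out at (633,257). I'll go down slowly, watching the forces.

Request:
play_rows:
  targets: [0.005,0.002,0.05,0,0,0,0.7,0.005,0.002,0.1,0,0,0,0.7,0.005,0.002,0.15,0,0,0,0.7,0.005,0.002,0.18,0,0,0,0.7,0.005,0.002,0.19,0,0,0,0.7,0.005,0.002,0.2,0,0,0,0.7,0.005,0.002,0.21,0,0,0,0.7,0.005,0.002,0.21,0,0,0,0.7]

```text
t: 12.85
tool_pos: [0.5016, -0.1579, 0.0966]
eef_rot: [0.87, 0.493, 0.0, 0.0]
wrist_force: [-0.1, -0.3, -4.5]
finger_gap: 0.568
grasp_force: 35.0
```

Run:
```python
from h import *
units([.5012,-.1585,.08],-.54);print(read_state()["wrist_torque"].round(2))
```

```text
t 12.85 tcp [ 0.5016 -0.1579  0.0966] tool-y yaw -0.54 shift units [-0.004 -0.     0.083] turnz 0.0 tilt [ 1.e-04 -0.e+00 -1.e+00] F [-0.1 -0.3 -4.5]
[-0.03 -0.04  0.02]
```

Request:
play_rows:
  targets: [0,0,0.01,0,0,0,0.7,0,0,0.02,0,0,0,0.7,0,0,0.03,0,0,0,0.7,0,0,0.04,0,0,0,0.7,0,0,0.04,0,0,0,0.7]

```text
t: 13.35
tool_pos: [0.5015, -0.1578, 0.0883]
eef_rot: [0.87, 0.493, -0.0, -0.0]
wrist_force: [-0.1, -0.3, -4.5]
finger_gap: 0.565
grasp_force: 35.0
```

Run:
```python
from h import *
units([.5012,-.1585,.08],-.54);print(read_state()["wrist_torque"].round(2))
```

```text
t 13.35 tcp [ 0.5015 -0.1578  0.0883] tool-y yaw -0.54 shift units [-0.004  0.001  0.041] turnz 0.0 tilt [-5.e-04  2.e-04 -1.e+00] F [-0.1 -0.3 -4.5]
[ 0.   -0.05 -0.02]
```

Request:
play_rows:
  targets: [0,0,0.02,0,0,0,0.7,0,0,0.04,0,0,0,0.7,0,0,0.06,0,0,0,0.7,0,0,0.07,0,0,0,0.7,0,0,0.075,0,0,0,0.7,0,0,0.08,0,0,0,0.7,0,0,0.08,0,0,0,0.7]

```text
t: 14.05
tool_pos: [0.5016, -0.1579, 0.0726]
eef_rot: [0.87, 0.493, -0.0, -0.0]
wrist_force: [-0.6, -0.1, -3.5]
finger_gap: 0.563
grasp_force: 35.0
```

Request:
play_rows:
  targets: [0,0,0.005,0,0,0,0.7,0,0,0.01,0,0,0,0.7,0,0,0.01,0,0,0,0.7]

```text
t: 14.35
tool_pos: [0.5016, -0.1579, 0.0705]
eef_rot: [0.87, 0.493, -0.0, -0.0]
wrist_force: [0.1, -0.3, -4.6]
finger_gap: 0.566
grasp_force: 35.0
```

Request:
play_rows:
  targets: [0,0,0.005,0,0,0,0.7,0,0,0.005,0,0,0,0.7]

```text
t: 14.55
tool_pos: [0.5016, -0.1579, 0.0695]
eef_rot: [0.87, 0.493, -0.0, -0.0]
wrist_force: [-0.2, 0.2, -3.9]
finger_gap: 0.562
grasp_force: 35.0
```

Request:
play_rows:
  targets: [0,0,0.005,0,0,0,0.7,0,0,0.005,0,0,0,0.7]

```text
t: 14.75
tool_pos: [0.5018, -0.158, 0.069]
eef_rot: [0.87, 0.493, 0.0, 0.0]
wrist_force: [-1.4, 0.4, 1.0]
finger_gap: 0.565
grasp_force: 35.0
```

Request:
play_rows:
  targets: [0,0,0.003,0,0,0,0.7,0,0,0.003,0,0,0,0.7]

```text
t: 14.95
tool_pos: [0.5019, -0.158, 0.0688]
eef_rot: [0.87, 0.493, 0.0, 0.0]
wrist_force: [-3.3, 1.1, 6.3]
finger_gap: 0.561
grasp_force: 35.0
```

Request:
play_rows:
  targets: [0,0,0.004,0,0,0.05,0.7,0,0,0.004,0,0,0.1,0.7,0,0,0.004,0,0,0.15,0.7,0,0,0.004,0,0,0.2,0.7,0,0,0.004,0,0,0.25,0.7,0,0,0.004,0,0,0.3,0.7,0,0,0.004,0,0,0.35,0.7,0,0,0.004,0,0,0.4,0.7]

```text
t: 15.75
tool_pos: [0.5023, -0.1578, 0.0686]
eef_rot: [0.915, 0.403, 0.001, 0.0]
wrist_force: [-2.0, 3.5, 10.9]
finger_gap: 0.568
grasp_force: 35.0
```

Run:
```python
from h import *
units([.5012,-.1585,.08],-.54);s=read_state();print(s["wrist_torque"].round(2),s["tool_pos"])
```

```text
t 15.75 tcp [ 0.5023 -0.1578  0.0686] tool-y yaw -0.741 shift units [-0.006 -0.002 -0.057] turnz -0.402 tilt [ 1.8e-03 -1.0e-04 -1.0e+00] F [-2.   3.5 10.9]
[0.65 0.37 0.2 ] [ 0.50227169 -0.15781076  0.06858755]
```

Request:
play_rows:
  targets: [0,0,0,0,0,0.05,0.7,0,0,0,0,0,0.1,0.7,0,0,0,0,0,0.15,0.7,0,0,0,0,0,0.2,0.7,0,0,0,0,0,0.25,0.7,0,0,0,0,0,0.3,0.7,0,0,0,0,0,0.35,0.7,0,0,0,0,0,0.4,0.7]

```text
t: 16.55
tool_pos: [0.5023, -0.1579, 0.0685]
eef_rot: [0.951, 0.31, 0.001, 0.0]
wrist_force: [-1.6, 3.1, 9.0]
finger_gap: 0.566
grasp_force: 35.0
```

Request:
play_rows:
  targets: [0,0,0,0,0,0.05,0.7,0,0,0,0,0,0.1,0.7,0,0,0,0,0,0.15,0.7,0,0,0,0,0,0.2,0.7]

```text
t: 16.95
tool_pos: [0.5023, -0.1579, 0.0683]
eef_rot: [0.965, 0.262, 0.001, 0.0]
wrist_force: [-1.3, 3.2, 7.9]
finger_gap: 0.566
grasp_force: 35.0
```

Request:
play_rows:
  targets: [0,0,0.002,0,0,0.05,0.7,0,0,0.002,0,0,0.1,0.7,0,0,0.002,0,0,0.15,0.7,0,0,0.002,0,0,0.2,0.7]

```text
t: 17.35
tool_pos: [0.5018, -0.158, 0.067]
eef_rot: [0.977, 0.213, 0.0, 0.0]
wrist_force: [1.5, -0.4, 1.4]
finger_gap: 0.566
grasp_force: 35.0
```

Request:
play_rows:
  targets: [0,0,0,0,0,0.05,0.7,0,0,0,0,0,0.1,0.7,0,0,0,0,0,0.15,0.7,0,0,0,0,0,0.2,0.7]

```text
t: 17.75
tool_pos: [0.5015, -0.1579, 0.0668]
eef_rot: [0.987, 0.164, -0.0, -0.0]
wrist_force: [0.3, 0.3, 1.0]
finger_gap: 0.569
grasp_force: 35.0
```

Request:
play_rows:
  targets: [0,0,0,0,0,0.05,0.7,0,0,0,0,0,0.1,0.7,0,0,0,0,0,0.15,0.7,0,0,0,0,0,0.2,0.7]

```text
t: 18.15
tool_pos: [0.5016, -0.1579, 0.0668]
eef_rot: [0.993, 0.114, -0.0, -0.0]
wrist_force: [-0.2, 0.2, 2.5]
finger_gap: 0.567
grasp_force: 35.0
```

The cell dropped at about 0.6 rad of turn (z down 1.3 mm, only the spring force left). Now I'll check for wind-up from the extra turn.

Run:
```python
from h import *
units([.5012,-.1585,.06],-1.1);s=read_state();print(s["wrist_torque"].round(2))
```

```text
t 18.15 tcp [ 0.5016 -0.1579  0.0668] tool-y yaw -1.342 shift units [-0.003  0.003  0.034] turnz -0.484 tilt [-1.e-04  1.e-04 -1.e+00] F [-0.2  0.2  2.5]
[0.12 0.08 0.13]
```

Request:
play_rows:
  targets: [0,0,0,0,0,-0.05,0.7,0,0,0,0,0,-0.1,0.7,0,0,0,0,0,-0.15,0.7,0,0,0,0,0,-0.15,0.7]

```text
t: 18.55
tool_pos: [0.5016, -0.1579, 0.0669]
eef_rot: [0.988, 0.153, 0.0, -0.0]
wrist_force: [0.2, 0.9, 2.4]
finger_gap: 0.567
grasp_force: 35.0
```

Request:
play_rows:
  targets: [0,0,0.005,0,0,0,0.7,0,0,0.01,0,0,0,0.7,0,0,0.01,0,0,0,0.7]

```text
t: 18.85
tool_pos: [0.5016, -0.1579, 0.0648]
eef_rot: [0.988, 0.152, 0.0, -0.0]
wrist_force: [-1.1, 1.0, 2.2]
finger_gap: 0.563
grasp_force: 35.0
```

Run:
```python
from h import *
units([.5012,-.1585,.06],-1.1);s=read_state();print(s["wrist_torque"].round(2))
```

```text
t 18.85 tcp [ 0.5016 -0.1579  0.0648] tool-y yaw -1.265 shift units [-0.003  0.002  0.024] turnz -0.33 tilt [ 0.e+00  1.e-04 -1.e+00] F [-1.1  1.   2.2]
[0.2  0.02 0.11]
```

Request:
play_rows:
  targets: [0,0,0.005,0,0,0,0.7,0,0,0.01,0,0,0,0.7,0,0,0.015,0,0,0,0.7,0,0,0.015,0,0,0,0.7,0,0,0.015,0,0,0,0.7]

```text
t: 19.35
tool_pos: [0.5017, -0.1579, 0.0619]
eef_rot: [0.988, 0.152, 0.0, -0.0]
wrist_force: [-0.2, 2.6, 5.0]
finger_gap: 0.567
grasp_force: 35.0
```

Request:
play_rows:
  targets: [0,0,0.004,0,0,0,0.7,0,0,0.008,0,0,0,0.7,0,0,0.008,0,0,0,0.7]

```text
t: 19.65
tool_pos: [0.5017, -0.1579, 0.0607]
eef_rot: [0.988, 0.152, 0.0, 0.0]
wrist_force: [-2.7, 2.1, 11.2]
finger_gap: 0.568
grasp_force: 35.0
```

Request:
play_rows:
  targets: [0,0,0.004,0,0,0,0.7,0,0,0.004,0,0,0,0.7]

```text
t: 19.85
tool_pos: [0.5018, -0.1579, 0.0606]
eef_rot: [0.988, 0.152, 0.0, 0.0]
wrist_force: [-8.0, 3.8, 18.5]
finger_gap: 0.566
grasp_force: 35.0
```

A hard stop at TCP 0.0606 matches the fully-home height (0.0605). One last look before handing in.

Run:
```python
from h import *
f=viewer.grab_frame("scene");w=viewer.grab_frame("wrist")
cv2.imwrite("pics/z.png",np.hstack([cv2.resize(f["color"][110:230,230:350],(400,400),interpolation=2),cv2.resize(w["color"][60:290,140:370],(400,400),interpolation=2)]))
units([.5012,-.1585,.0606]);s=read_state();print(s["grasp_force"],s["wrist_force"])
```

```text
t 19.95 tcp [ 0.5018 -0.1579  0.0606] tool-y yaw -1.265 shift units [-0.004  0.002  0.   ] turnz None tilt [ 5.e-04 -1.e-04 -1.e+00] F [-8.2  4.1 17.8]
35.00425487584535 [-8.19402073  4.09106069 17.8219152 ]
```

View pics/z.png

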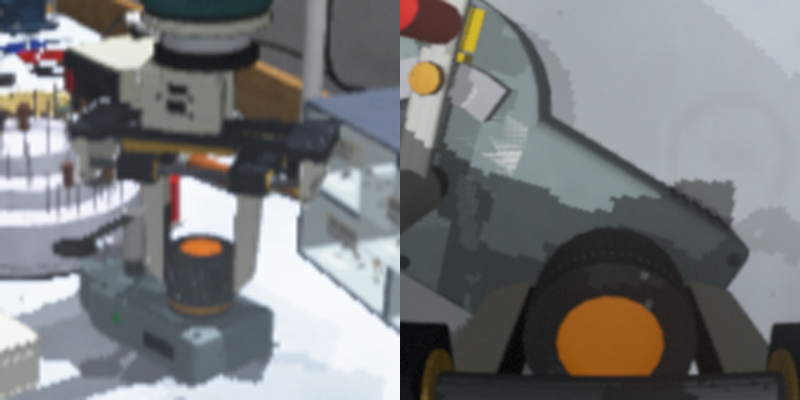

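The cell sits fully down over the ring, upright at (200,270), and the lever is still by the yellow mark.

```bash
python3 -c "
from rig import arm
print(arm.job_done())"
```

```text
the job is handed in; nothing more can be done
None
```

I handed the job in at about 20 s of the 67 s: the lever is in the yellow-marked notch (about 1.31 rad), and the filter cell has dropped over the pin and is held fully home on the port (about 18 N at the wrist, 35 N grip); no verdict came back.

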